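# Shut the dark medallion in the turnover press and turn it over

## Task

Lay the dark chocolate medallion, star face up, in the open tray of the small hinged turnover press and shut the lid over it. Then turn the whole shut press over (the green handle is there for that), a full half turn until it stops on the other side, so that the medallion lies face down inside, and let go.

Things in the scene. Friction and masses are not known exactly. Their poses are not given: they have to be found in the camera images.
- dark_medallion (a point): Centre, half-way up, of the dark brown chocolate medallion: rigid disc, 50 mm across, 24 mm thick, about 60 g, white six-armed star on its upper face (z axis out of that face, up at the start). It stands on a 10 mm white marble board in a row of three, 90 mm apart; the pink and cream ones are the same size and not wanted.
- holder_centre (a point): Centre of the metal turnover press, on its pivot axis between two white uprights (inner faces at x = +-72 mm, 95 mm high), 85 mm above the bench. Turns with the tray. At the start: x along the pivot, z up, y level towards the lid's hinge. Tray cavity 72 x 72 mm, centred here, floor at z = -13 mm, rim (82 mm square outside) up to z = -3 mm; inside height 27 mm when shut.
- tray (a joint): Turn of the whole press, rad: 0 = start, 3.14 = turned over; stops at both. Stiff: stays as left, needs 4 N at the handle. Handle: green round sleeve, 16 mm thick, 78 mm long along x, spinning freely on its axle, in the press's frame at x 0, y -110, z 0 mm, on two side arms at x = +-44 mm. As the joint grows it rises, passes over the top and comes down on the hinge side, circle of radius 110 mm.
- lid (a joint): Lid angle, rad: 0 = shut, about 2 at the start (up, leaning outwards), at most 2.3. Hinge line along x at y = 46, z = -3 mm in the press's frame. Shut, the lid is a box over y = -41 to 41 mm, top at z = 19 mm; a green tab, 44 mm wide, 5 mm thick, level with its top, reaches out to y = -57 mm. Stiff hinge, no latch: stays as left, even upside down; 3 to 5 N at the free edge moves it.
Not all that is in view belongs to the job. Of the things like the part that bears dark_medallion, leave any that is turquoise; of the rest the smaller one is meant.

How it is judged (in metres and radians):
On the way, in this order (a step that is already met when the one before it is completed fails the run):
1. the dark medallion lies face up in the open tray (value of joint lid above 0.6 rad and value of joint tray below 0.3 rad and angle between dark_medallion's own z axis and vertical below 0.2 rad and distance between dark_medallion and holder_centre below 0.02 m and z of dark_medallion in the frame of holder_centre below 0.004 m), for 0.2 s.
2. the lid is shut over it, the press not yet turned (value of joint lid below 0.1 rad and value of joint tray below 0.5 rad and distance between dark_medallion and holder_centre below 0.02 m), for 0.2 s.
At the end, for the whole second after the job is handed in: The press is turned over to within 10 degrees of its far stop (tray joint above 2.97 rad) and at rest, the lid is shut to within 7 degrees (below 0.12 rad), and the dark medallion is inside the cavity (centre within 22 mm of the press's centre), face down to within about 14 degrees (value of joint tray above 2.97 rad and value of joint lid below 0.12 rad and velocity of joint tray below 0.05 rad/s and distance between dark_medallion and holder_centre below 0.022 m and angle between dark_medallion's own z axis and vertical above 2.9 rad); the robot touches nothing.
It also fails if it takes over 72 s, if anything falls off the work surface, if the arm or the gripper's body presses on something with over 40 N, if the wrist force passes 120 N, or if a joint passes its speed limit or range.

## Robot

A 7-joint arm with a two-finger parallel gripper is mounted at the origin on the work surface. World frame = base frame: x ahead of the robot, y to its left, z up, the work surface at z = 0. Lengths are in mm, angles in rad, forces in N, time in s.
With the tool pointing down it reaches from about 400 to 875 mm from the base axis. Payload 4.4 kg.
Tool frame: the origin (TCP) lies midway between the tips of the shut fingers; the grasp point (between the pads) lies 19 mm behind it; z points along the fingers, y is the line along which they close (so a half turn about z gives the same grasp; the last joint's range is limited). The gripper opens to 85 mm and grips with 20 to 120 N. Pads are 22 mm wide; open, the fingers measure 114 mm over their backs; the gripper's body (76 mm by 85 mm) begins 54 mm behind the grasp point. The pads swing forward as they close: fully open they stand 13 mm farther back than shut.
Start: joints at [-0.066, 0.628, 0.038, 1.517, -0.027, 0.996, -0.02], TCP at [650.014, 0.027, 231.313] pointing down, gripper open.
Joint ranges: [-3.06, 3.06], [-0.37, 2.12], [-1.25, 1.32], [0.18, 2.47], [-1.1, 4.24], [0.23, 1.98], [-2.94, 2.94]. Speed limits (rad/s): [2.57, 2.57, 3.14, 3.14, 3.14, 3.14, 3.14].

## Interface

Orientations are given as [roll, pitch, yaw] about the fixed x, y, z axes, in that order (R = Rz(yaw) Ry(pitch) Rx(roll)).
In Python, from cell import ctrl gives the robot as it stands. The module is installed in compiled form; this text tells all that it offers.
- The arm moves only by the tool step_arm, never from a script. Its argument "commands" is one flat list of numbers, 7 for each row, row after row: the shift along the tool's x, y, z in cm, then the turn, a rotation vector about the tool's x, y, z in rad, then the opening, from 0 (shut) to 1 (fully open). A call has 1 to 10 rows; each row is the pose to reach, as a shift and turn from the pose commanded when the call began, along the tool's axes at that moment; what a row does not reach only later rows make up. A row lasts 1/10 s, in which the tool goes at most 50 mm and 8.59 degrees, less where a joint would pass 70% of its speed; a pose out of reach is approached as far as the arm can. A call with a gripper value outside its range is refused whole. The fingers move at their own pace and stop on an object; the grip force is fixed at half the most. Time passes only in rows, so rows that repeat a pose let the fingers close. It gives the time, the measured TCP pose, the force, the opening and the grip force at its end, in the units of the state.
- ctrl.read_state(): the state, without advancing time (a new reading comes with each control period).
- ctrl.get_image(name): name is "scene" or "side" or "wrist"; returns a dict with "image" (384x512x3 uint8, red, green, blue), "range_z" (384x512 float32, mm along the optical axis (not along the pixel's ray), 0 where there is no reading), "vfov" (degrees; the focal length in pixels is half the picture's height over the tangent of half this angle, whatever the lens; pixels are square), "cx", "cy" (the principal point, pixels), "world_to_cam" (4x4, takes a point from world to camera coordinates). Camera axes: x right, y down, z forward; pixel columns grow to the right and rows downward; lengths in mm; the calibration is good to about 2 mm. A picture is of the moment at which its call begins.
- ctrl.finish_job(): hands the job in; it is judged then, once.
The state is a dict: "clock": time; "qpos": joint angles; "qd": joint speeds; "tau": joint torques, N m; "eef_pos": TCP position; "tool_rot": TCP orientation; "force": force on the tool from outside, world axes, zero at the start; "torque": the same for the moment, N m; "width": finger opening in mm; "gripper_force": force on a finger pad.
Only numpy, scipy, OpenCV 4.12 (cv2) and the standard library are available. Lean on these libraries where they do the work, as an engineer would, in place of code of your own. Each camera call takes 0.05 s, during which the arm holds its last target. There are 200 camera calls.

## Working session

There is one attempt and no reset: what is moved stays moved. The work goes in short steps, Python scripts to look and compute and a tool call to move; the robot and the scene stay as the last step left them, time stands still between calls to the robot, and variables do not carry over. Pictures are saved under pics/ and viewed, at most 10 in all, crops included, and the job is handed in when it is done.

Besides the shell and the picture viewer there is one more tool, called after ">>>" in YAML: its name, and indented under it one key for each argument. step_arm: Moves the arm, as the interface text tells. Its arguments: {"type":"object","properties":{"commands":{"type":"array"}},"required":["commands"]}

```bash
mkdir -p pics; cat > h.py <<'E'
import numpy as np, cv2
from cell import ctrl
from scipy.spatial.transform import Rotation as R
def cam(n):
    d=ctrl.get_image(n); im=d["image"]; d["f"]=im.shape[0]/2/np.tan(np.radians(d["vfov"])/2); return d
def pts(d):
    z=d["range_z"].astype(float); v,u=np.mgrid[:z.shape[0],:z.shape[1]]
    P=np.stack([(u-d["cx"])*z/d["f"],(v-d["cy"])*z/d["f"],z,np.ones_like(z)],-1)
    W=P@np.linalg.inv(d["world_to_cam"]).T; W=W[...,:3]; W[z<=0]=np.nan; return W
def save(d,name): cv2.imwrite("pics/"+name+".png",d["image"][...,::-1])
E
python3 - <<'E'
from h import *
a=cam("scene");b=cam("side")
np.savez("s0.npz",**a);np.savez("s1.npz",**b)
cv2.imwrite("pics/a.png",a["image"][...,::-1]);cv2.imwrite("pics/b.png",b["image"][...,::-1])
for d in(a,b):
    T=np.linalg.inv(d["world_to_cam"]);print(T.round(2).tolist(),d["f"],d["cx"],d["cy"],(d["range_z"]>0).mean())
print(ctrl.read_state())
E
```

```text
[[0.26, 0.67, -0.7, 979.02], [0.97, -0.18, 0.18, -210.01], [-0.0, -0.72, -0.69, 577.51], [0.0, 0.0, 0.0, 1.0]] 357.30210568192354 250.66231206394684 191.41276028073784 0.9958292643229166
[[-0.99, -0.11, 0.08, 432.36], [-0.14, 0.74, -0.66, 459.37], [0.02, -0.66, -0.75, 663.63], [0.0, 0.0, 0.0, 1.0]] 358.7102792249948 257.5081891029623 187.91677985665402 0.9959818522135416
{'clock': 0.1, 'qpos': array([-0.06577562,  0.62927785,  0.03844466,  1.51826177, -0.02699605,
        0.99632486, -0.0200221 ]), 'qd': array([ 0.00077138, -0.00040923, -0.00098881, -0.00383539, -0.00064444,
        0.00034926, -0.00131991]), 'tau': array([ 3.65140630e-03, -5.64529252e+01,  1.23032581e+00, -1.93971133e+01,
        1.11524854e-02,  5.46943455e-03, -1.37002465e-05]), 'eef_pos': array([6.49431838e+02, 1.34451333e-02, 2.30467361e+02]), 'tool_rot': array([-3.13983894e+00,  2.24493687e-05,  1.57075223e+00]), 'force': array([-1.10602393, -0.23817263,  1.06184711]), 'torque': array([-0.03883458,  0.02656155,  0.06074181]), 'gripper_force': 0.0, 'width': 85.20725977617981}
```

View pics/a.png

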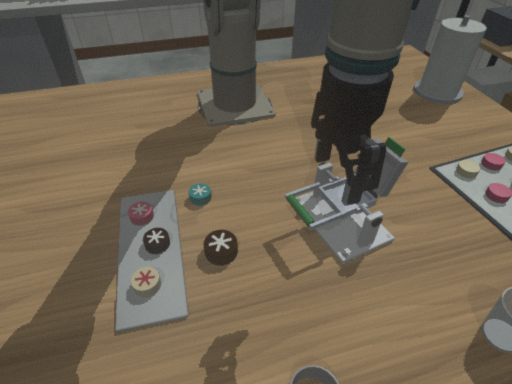

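View pics/b.png

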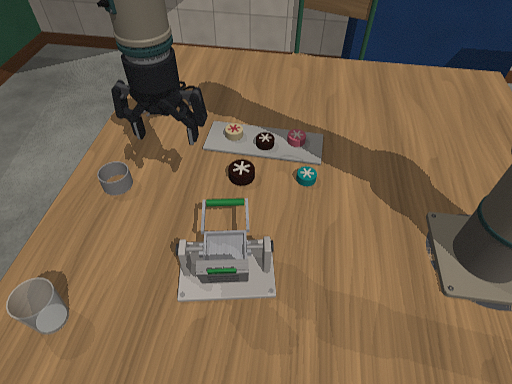

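The side view shows the press at about (225,255), handle (224,202), and lid open towards the camera. In the scene view, the wanted small dark medallion is on the board at (157,240). The larger dark decoy is at (221,246) and the turquoise one at (200,194).

```bash
python3 - <<'E'
from h import *
for n,wins in(("s0",{"dark":(140,225,175,255),"pink":(125,198,158,225),"cream":(128,265,163,298),"big":(200,228,242,266)}),("s1",{"dark":(252,128,278,152),"pink":(285,126,308,148),"cream":(222,120,246,141),"big":(225,157,258,187)})):
    d=dict(np.load(n+".npz"));W=pts(d);im=d["image"];hsv=cv2.cvtColor(im,cv2.COLOR_RGB2HSV).astype(int)
    for k,(u0,v0,u1,v1) in wins.items():
        w=W[v0:v1,u0:u1].reshape(-1,3); zt={"big":(15,60)}.get(k,(27,45))
        t=w[(w[:,2]>zt[0])&(w[:,2]<zt[1])]
        top=np.median(np.sort(t[:,2])[-60:]); t=t[t[:,2]>top-4]
        c,r=cv2.minEnclosingCircle(t[:,:2].astype(np.float32)); print(n,k,len(t),top.round(1),np.round(c,1),round(r,1),t.mean(0).round(1))
    g=(abs(hsv[...,0]-65)<12)&(hsv[...,1]>130)&(hsv[...,2]>50)
    nl,lab,st,ce=cv2.connectedComponentsWithStats(g.astype(np.uint8))
    for i in range(1,nl):
        if st[i,4]<60: continue
        w=W[lab==i]; w=w[np.isfinite(w[:,0])]; c=np.median(w,0)
        if c[0]<300 or c[2]>300 or abs(c[1])>400: continue
        (cx,cy),wh,an=cv2.minAreaRect(w[:,:2].astype(np.float32))
        print(n,"green",ce[i].round(),st[i,4],c.round(1),"rect",round(cx,1),round(cy,1),np.round(wh,1),round(an,1),"z",np.percentile(w[:,2],[5,95]).round(1))
    # uprights/base: grey points
    gr=(hsv[...,1]<45)&(hsv[...,2]>100)
    reg=gr&(W[...,0]>400)&(W[...,0]<800)&(W[...,1]>-50)&(W[...,1]<300)
    for lo,hi in((3,20),(90,98)):
        w=W[reg&(W[...,2]>lo)&(W[...,2]<hi)]
        if len(w)>10: print(n,"grey",lo,len(w),np.percentile(w,[2,50,98],axis=0).round(0).tolist(),cv2.minAreaRect(w[:,:2].astype(np.float32)))
E
```

```text
s0 dark 399 34.4 [ 504.4 -278.8] 25.9 [ 505.1 -277.7   33.1]
s0 pink 324 34.4 [ 421.1 -303.4] 25.6 [ 422.1 -303.9   32.9]
s0 cream 542 34.6 [ 593.3 -302.8] 25.3 [ 594.6 -302.6   33. ]
s0 big 690 32.7 [ 548.2 -158. ] 33.1 [ 549.3 -158.5   30.8]
s0 grey 3 2208 [[455.0, 43.0, 9.0], [570.0, 85.0, 11.0], [630.0, 177.0, 13.0]] ((533.351806640625, 105.13789367675781), (190.3836669921875, 130.00076293945312), 11.490097999572754)
s0 grey 90 170 [[450.0, 75.0, 91.0], [607.0, 107.0, 93.0], [619.0, 134.0, 95.0]] ((542.6885986328125, 57.534889221191406), (171.5020751953125, 129.6205596923828), 11.128363609313965)
s1 dark 181 37.5 [ 502.8 -276.3] 26.7 [ 503.1 -274.7   36.2]
s1 pink 176 37.5 [ 419.7 -301.1] 25.0 [ 419.7 -300.2   36.2]
s1 cream 168 37.4 [ 593.8 -301. ] 25.7 [ 592.  -299.    36.3]
s1 big 381 35.6 [ 547.6 -155.9] 33.5 [ 546.8 -155.1   33.9]
s1 green [225. 202.] 234 [552.8   3.8  91.9] rect 554.1 2.6 [76.2 11.2] 10.0 z [85.1 95. ]
s1 green [221. 271.] 115 [515.9 201.5 174.5] rect 515.5 200.9 [42.3  4.3] 11.2 z [163.7 176.9]
s1 grey 3 2594 [[437.0, 58.0, 7.0], [512.0, 148.0, 13.0], [617.0, 183.0, 16.0]] ((533.1450805664062, 107.92924499511719), (188.74290466308594, 130.57247924804688), 11.12049388885498)
s1 grey 90 464 [[450.0, 1.0, 90.0], [584.0, 100.0, 92.0], [799.0, 256.0, 98.0]] ((651.8681030273438, 114.18621826171875), (393.2777404785156, 156.35641479492188), 24.06991958618164)
```

>>> step_arm:
  commands: [-27.7, -14.6, 8, 0, 0, 0.59, 1, -27.7, -14.6, 8, 0, 0, 0.59, 1, -27.7, -14.6, 8, 0, 0, 0.59, 1, -27.7, -14.6, 8, 0, 0, 0.59, 1, -27.7, -14.6, 8, 0, 0, 0.59, 1, -27.7, -14.6, 8, 0, 0, 0.59, 1, -27.7, -14.6, 8, 0, 0, 0.59, 1, -27.7, -14.6, 8, 0, 0, 0.59, 1, -27.7, -14.6, 8, 0, 0, 0.59, 1, -27.7, -14.6, 8, 0, 0, 0.59, 1]

```text
clock: 1.1
eef_pos: [505.1, -275.3, 151.4]
tool_rot: [3.142, -0.001, 0.983]
force: [-0.3, 1.1, -0.2]
width: 85.5
gripper_force: 0.0
```

```bash
cat >> h.py <<'E'
def go(p,yaw=None,tilt=None):
    s=ctrl.read_state(); r=R.from_euler("xyz",s["tool_rot"]); sh=r.inv().apply(np.array(p)-s["eef_pos"])/10
    t=r if yaw is None else R.from_euler("xyz",[np.pi,0,yaw])
    print("at",s["eef_pos"].round(1),s["tool_rot"].round(3),"t",round(s["clock"],2),"F",s["force"].round(1),"w",round(s["width"],1),"-> shift",sh.round(2),"rot",(r.inv()*t).as_rotvec().round(3))
C0=np.array([533.,106.5,85.]);A=0.195
def press(x,y,z): return C0+[x*np.cos(A)-y*np.sin(A),x*np.sin(A)+y*np.cos(A),z]
E
python3 - <<'E'
from h import *
d=cam("wrist"); save(d,"w1"); np.savez("w1.npz",**d)
yaw=np.pi/2-np.radians(33.8)
go([503.8,-277.5,18],yaw)
W=pts(d);im=d["image"].astype(int)
m=(W[...,2]>27)&(W[...,2]<42)&(np.hypot(W[...,0]-503.8,W[...,1]+277.5)<40)
w=W[m];top=np.median(w[:,2]);print(len(w),top,cv2.minEnclosingCircle(w[:,:2].astype(np.float32)))
E
```

```text
at [ 505.2 -275.1  151.4] [ 3.141e+00 -1.000e-03  9.840e-01] t 1.15 F [-0.3  0.4  0.5] w 85.4 -> shift [-2.900e-01  1.000e-02  1.334e+01] rot [ 0.    -0.001  0.003]
2140 35.18928889233803 ((503.1844177246094, -275.0943298339844), 25.061491012573242)
```

View pics/w1.png

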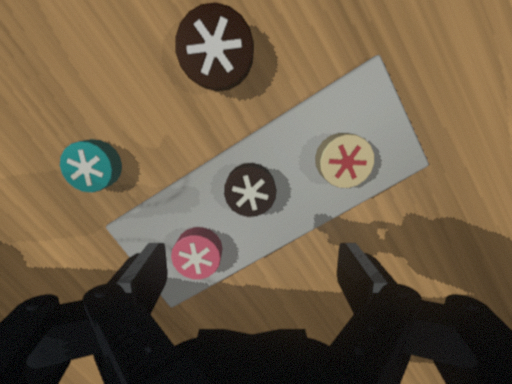

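The wrist view shows the wanted medallion at (251,189) on the board, measured 50 mm across. Both finger paths are free.

>>> step_arm:
  commands: [-0.2, -0.05, 4, 0, 0, 0, 0.85, -0.2, -0.05, 7, 0, 0, 0, 0.85, -0.2, -0.05, 9.5, 0, 0, 0, 0.85, -0.2, -0.05, 11.5, 0, 0, 0, 0.85, -0.2, -0.05, 13.3, 0, 0, 0, 0.85, -0.2, -0.05, 13.3, 0, 0, 0, 0.85, -0.2, -0.05, 13.3, 0, 0, 0, 0.3, -0.2, -0.05, 13.3, 0, 0, 0, 0.3, -0.2, -0.05, 13.3, 0, 0, 0, 0.3, -0.2, -0.05, 13.3, 0, 0, 0, 0.3]

```text
clock: 2.15
eef_pos: [503.7, -278.4, 19.8]
tool_rot: [3.139, -0.001, 0.981]
force: [0.5, 0.2, 7.2]
width: 47.4
gripper_force: 62.3
```

>>> step_arm:
  commands: [0, 0, 0, 0, 0, 0, 0.3, 0, 0, 0, 0, 0, 0, 0.3, 0, 0, 0, 0, 0, 0, 0.3]

```text
clock: 2.45
eef_pos: [503.7, -278.4, 19.8]
tool_rot: [3.139, -0.001, 0.981]
force: [0.3, 1.2, 6.8]
width: 47.3
gripper_force: 62.3
```

>>> step_arm:
  commands: [0, 0, -3, 0, 0, 0, 0.3, 0, 0, -8, 0, 0, 0, 0.3, 0, 0, -13, 0, 0, 0, 0.3, 2, -1.1, -17, 0, 0, 0, 0.3, 5, -2.8, -19, 0, 0, 0, 0.3, 9, -5, -19, 0, 0, 0, 0.3, 13, -7.3, -19, 0, 0, 0, 0.3, 17, -9.5, -19, 0, 0, 0, 0.3, 21, -11.8, -19, 0, 0, 0, 0.3, 25, -14, -19, 0, 0, 0, 0.3]

```text
clock: 3.45
eef_pos: [525.1, 9.2, 209.0]
tool_rot: [3.141, -0.001, 0.981]
force: [0.6, -0.4, -1.7]
width: 47.1
gripper_force: 62.1
```

>>> step_arm:
  commands: [3, -1.7, 0, 0, 0, 0, 0.3, 6, -3.4, 0, 0, 0, 0, 0.3, 8.6, -4.8, 0, 0, 0, 0, 0.3, 8.6, -4.8, 0, 0, 0, 0, 0.3, 8.6, -4.8, 0, 0, 0, 0, 0.3]

```text
clock: 3.95
eef_pos: [533.0, 105.9, 208.6]
tool_rot: [3.141, -0.0, 0.982]
force: [0.1, -0.2, -1.2]
width: 47.3
gripper_force: 62.1
```

```bash
python3 - <<'E'
from h import *
go(press(0,0,-3.2+5))
d=cam("wrist"); save(d,"w2"); np.savez("w2.npz",**d)
a=cam("side"); im=a["image"][150:330,140:310]; cv2.imwrite("pics/s2.png",cv2.resize(im[...,::-1],None,fx=3,fy=3)); np.savez("s2.npz",**a)
import numpy as np
W=pts(d);print(np.nanmin(W[...,2]))
L=(W-C0);x=L[...,0]*np.cos(A)+L[...,1]*np.sin(A);y=-L[...,0]*np.sin(A)+L[...,1]*np.cos(A)
hsv=cv2.cvtColor(d["image"],cv2.COLOR_RGB2HSV).astype(int)
g=(abs(hsv[...,0]-65)<12)&(hsv[...,1]>130)&(hsv[...,2]>50)&(W[...,2]<130)
if g.sum():print("handle",g.sum(),np.percentile(x[g],[1,50,99]).round(1),np.percentile(y[g],[1,50,99]).round(1),np.percentile(W[...,2][g],[1,50,99]).round(1))
# tray inside: floor
f=(L[...,2]>-18)&(L[...,2]<-9)&(abs(x)<60)&(abs(y)<60)
if f.sum():print("floor",f.sum(),np.percentile(x[f],[1,50,99]).round(1),np.percentile(y[f],[1,50,99]).round(1),np.median(W[...,2][f]))
f=(W[...,2]>88)&(W[...,2]<99)&(abs(x)<100)&(abs(y)<50)&(abs(x)>60)
for s in(-1,1):
    k=f&(s*x>0)
    if k.sum():print("upright",s,k.sum(),np.percentile(x[k],[2,50,98]).round(1),np.percentile(y[k],[2,50,98]).round(1))
E
```

```text
at [533.  105.9 208.6] [ 3.141 -0.     0.982] t 3.95 F [ 0.1 -0.2 -1.2] w 47.3 -> shift [ 0.05 -0.04 12.18] rot [0. 0. 0.]
-1.7809737229297298
handle 124 [-37.1  12.1  34.4] [-112.2 -105.2 -100.1] [86.2 93.1 94.7]
floor 4071 [-35.    8.7  35.8] [-33.9  10.1  36.9] 73.0952197733098
upright -1 223 [-87.1 -74.8 -61.3] [ 1.9 12.7 19. ]
upright 1 907 [61.6 78.9 89.9] [-13.4   2.8  18.2]
```

View pics/w2.png

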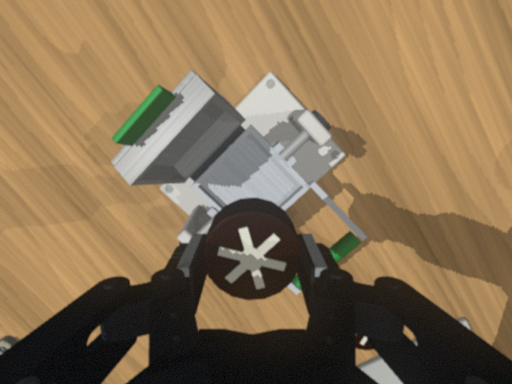

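>>> step_arm:
  commands: [0.15, -0.1, 3, 0, 0, 0, 0.3, 0.15, -0.1, 6, 0, 0, 0, 0.3, 0.15, -0.1, 8.5, 0, 0, 0, 0.3, 0.15, -0.1, 10.5, 0, 0, 0, 0.3, 0.15, -0.1, 11.7, 0, 0, 0, 0.3, 0.15, -0.1, 12.3, 0, 0, 0, 0.3, 0.15, -0.1, 12.6, 0, 0, 0, 0.3, 0.15, -0.1, 12.6, 0, 0, 0, 0.3]

```text
clock: 4.85
eef_pos: [533.6, 107.0, 82.7]
tool_rot: [3.141, -0.001, 0.98]
force: [0.3, 0.0, -0.3]
width: 47.6
gripper_force: 62.1
```

>>> step_arm:
  commands: [0, 0, 0.1, 0, 0, 0, 0.3, 0, 0, 0.1, 0, 0, 0, 0.7, 0, 0, 0.1, 0, 0, 0, 0.7, 0, 0, 0.1, 0, 0, 0, 0.7, 0, 0, -2, 0, 0, 0, 0.7, 0, 0, -5, 0, 0, 0, 0.7, 0, 0, -9, 0, 0, 0, 0.7, 0, 0, -13, 0, 0, 0, 0.4, 0, 0, -13, 0, 0, 0, 0, 0, 0, -13, 0, 0, 0, 0]

```text
clock: 5.85
eef_pos: [533.6, 107.5, 213.2]
tool_rot: [3.14, -0.002, 0.981]
force: [-0.6, 0.5, -0.6]
width: 16.2
gripper_force: 0.0
```

```bash
python3 - <<'E'
from h import *
go(press(0.5,150,130),A)
go(press(0.5,150,130),A+np.pi/2)
d=cam("wrist"); save(d,"w3")
a=cam("side"); np.savez("s3.npz",**a)
W=pts(a);L=W-press(.5,1,0);x=L[...,0]*np.cos(A)+L[...,1]*np.sin(A);y=-L[...,0]*np.sin(A)+L[...,1]*np.cos(A);z=L[...,2]
hsv=cv2.cvtColor(a["image"],cv2.COLOR_RGB2HSV).astype(int)
g=(abs(hsv[...,0]-65)<12)&(hsv[...,1]>130)&(hsv[...,2]>50)&(y>50)&(y<150)&(abs(x)<60)
print("tab",g.sum(),[np.percentile(q[g],[2,50,98]).round(1).tolist() for q in(x,y,z)])
W=pts(d);L=W-press(.5,1,0);x=L[...,0]*np.cos(A)+L[...,1]*np.sin(A);y=-L[...,0]*np.sin(A)+L[...,1]*np.cos(A);z=L[...,2]
g=(z>7)&(z<16)&(abs(x)<36)&(abs(y)<36)
print("med",g.sum(),[np.percentile(q[g],[1,50,99]).round(1).tolist() for q in(x,y,z)])
E
```

```text
at [533.6 107.5 213.2] [ 3.14e+00 -2.00e-03  9.81e-01] t 5.85 F [-0.6  0.5 -0.6] w 16.2 -> shift [ 10.54 -10.56  -0.18] rot [ 0.    -0.002  0.786]
at [533.6 107.5 213.2] [ 3.14e+00 -2.00e-03  9.81e-01] t 5.85 F [-0.6  0.5 -0.6] w 16.2 -> shift [ 10.54 -10.56  -0.18] rot [ 0.002 -0.001 -0.785]
tab 118 [[-19.9, 0.8, 20.8], [93.1, 95.3, 97.7], [77.5, 89.6, 92.1]]
med 2125 [[-20.9, 2.9, 25.4], [-21.3, 2.2, 24.5], [9.4, 12.2, 14.1]]
```

View pics/w3.png

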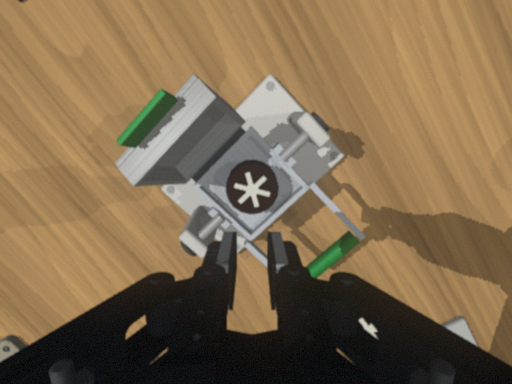

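The medallion lies flat and centred in the tray, star up (251,186). The measured position gives a lid angle of about 1.85. Next I move behind the lid with the fingers shut.

>>> step_arm:
  commands: [3.5, -3.5, -1, 0, 0, 0.14, 0, 7, -7, -1, 0, 0, 0.28, 0, 10.2, -10.2, -1, 0, 0, 0.42, 0, 10.2, -10.2, -1, 0, 0, 0.56, 0, 10.2, -10.2, -1, 0, 0, 0.7, 0, 10.2, -10.2, -1, 0, 0, 0.786, 0, 10.2, -10.2, -1, 0, 0, 0.786, 0, 10.2, -10.2, -1, 0, 0, 0.786, 0]

```text
clock: 6.75
eef_pos: [504.6, 248.5, 221.1]
tool_rot: [3.141, 0.002, 0.197]
force: [0.6, -0.1, -0.3]
width: -0.3
gripper_force: 0.0
```

```bash
sed -i 's/^C0=.*;A=/C0=np.array([533.3,107.6,85.]);A=/' h.py; python3 -c "
from h import *
go(press(0,145,72),A)"
```

```text
at [504.6 248.5 221.1] [3.141e+00 2.000e-03 1.970e-01] t 6.75 F [ 0.6 -0.1 -0.3] w -0.3 -> shift [ 0.1  -0.13  6.41] rot [0.001 0.002 0.002]
```

>>> step_arm:
  commands: [0.1, 0, 3.5, 0, 0, 0, 0, 0.1, 0, 6.4, 0, 0, 0, 0, 0.1, 1.5, 6.4, 0, 0, 0, 0, 0.1, 2.5, 6.4, 0, 0, 0, 0, 0.1, 3.5, 6.4, 0, 0, 0, 0, 0.1, 4.3, 6.4, 0, 0, 0, 0, 0.1, 5.1, 6.4, 0, 0, 0, 0, 0.1, 5.8, 6.4, 0, 0, 0, 0, 0.1, 6.5, 6.4, 0, 0, 0, 0, 0.1, 6.5, 6.4, 0, 0, 0, 0]

```text
clock: 7.75
eef_pos: [519.8, 183.9, 159.2]
tool_rot: [3.141, -0.002, 0.193]
force: [0.1, 0.9, 0.7]
width: -0.4
gripper_force: 0.1
```

```bash
python3 -c "
from h import *
go(press(0,57.9,75.1),A)
a=cam('side'); save(a,'s4')"
```

```text
at [519.8 183.9 159.2] [ 3.141e+00 -2.000e-03  1.930e-01] t 7.75 F [0.1 0.9 0.7] w -0.4 -> shift [-0.15  1.95 -0.09] rot [ 0.    -0.002 -0.002]
```

View pics/s4.png

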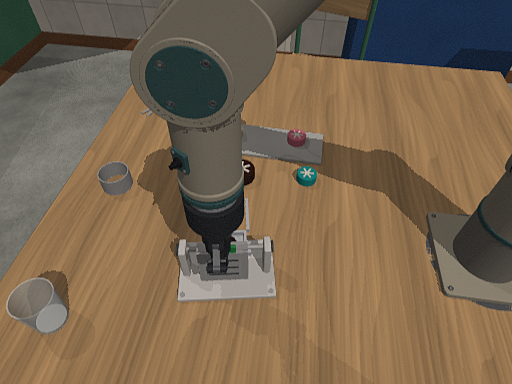

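The view shows the fingers behind the lid at (220,262), with the lid near upright. I continue along the closing arc.

>>> step_arm:
  commands: [0, 1, -0.05, 0, 0, 0, 0, 0, 1.95, -0.1, 0, 0, 0, 0, 0, 3.05, 0, 0, 0, 0, 0, 0, 4, 0.1, 0, 0, 0, 0, 0, 5, 0.45, 0, 0, 0, 0, 0, 5.9, 0.85, 0, 0, 0, 0, 0, 6.8, 1.45, 0, 0, 0, 0, 0, 7.55, 2.05, 0, 0, 0, 0, 0, 8.3, 2.9, 0, 0, 0, 0, 0, 8.8, 3.65, 0, 0, 0, 0]

```text
clock: 8.8
eef_pos: [536.2, 96.3, 121.3]
tool_rot: [3.14, -0.0, 0.193]
force: [-1.2, -2.4, 5.4]
width: 0.0
gripper_force: 2.3
```

```bash
python3 -c "
from h import *
go(press(0,-25,19),A)"
```

```text
at [536.2  96.3 121.3] [ 3.14  -0.     0.193] t 8.8 F [-1.2 -2.4  5.4] w 0.0 -> shift [-0.06  1.33  1.73] rot [ 0.002 -0.    -0.002]
```

Force 5.4 N up: it is pushing the lid. Now the rest, pressing slightly.

>>> step_arm:
  commands: [0, 0.5, 0.8, 0, 0, 0, 0, 0, 0.9, 1.5, 0, 0, 0, 0, 0, 1.2, 1.9, 0, 0, 0, 0, 0, 1.2, 2.0, 0, 0, 0, 0, 0, 1.2, 2.0, 0, 0, 0, 0]

```text
clock: 9.3
eef_pos: [537.8, 88.1, 103.7]
tool_rot: [-3.139, -0.0, 0.195]
force: [-5.7, 1.1, 24.1]
width: -0.2
gripper_force: 12.1
```

>>> step_arm:
  commands: [0, 0, -2, 0, 0, 0, 0, 0, 0, -6, 0, 0, 0, 0, 0, 3, -9, 0, 0, 0, 0, 0, 6, -9, 0, 0, 0, 0.5, 0, 9, -9, 0, 0, 0, 0.5, 0, 9, -9, 0, 0, 0, 0.5, 0, 9, -9, 0, 0, 0, 0.5]

```text
clock: 10.0
eef_pos: [555.2, -1.7, 191.2]
tool_rot: [-3.141, 0.001, 0.193]
force: [-0.3, 0.3, 0.5]
width: 42.9
gripper_force: 0.0
```

```bash
python3 - <<'E'
from h import *
go(press(0,-110,-19),A)
for n in("wrist","side","scene"):
    d=cam(n); 
    if n!="wrist": save(d,"h_"+n)
    W=pts(d);L=W-C0;x=L[...,0]*np.cos(A)+L[...,1]*np.sin(A);y=-L[...,0]*np.sin(A)+L[...,1]*np.cos(A);z=L[...,2]
    hsv=cv2.cvtColor(d["image"],cv2.COLOR_RGB2HSV).astype(int)
    gg=(abs(hsv[...,0]-65)<12)&(hsv[...,1]>130)&(hsv[...,2]>50)
    for k,g in(("handle",gg&(abs(y+110)<25)&(abs(x)<60)),("tab",gg&(abs(y+55)<20)&(abs(x)<60)),("lid",(abs(x)<38)&(abs(y)<38)&(z>8)&(z<40))):
        if g.sum()>8:print(n,k,g.sum(),[np.percentile(q[g],[2,50,98]).round(1).tolist() for q in(x,y,z)])
E
```

```text
at [555.2  -1.7 191.2] [-3.141e+00  1.000e-03  1.930e-01] t 10.0 F [-0.3  0.3  0.5] w 42.9 -> shift [-0.02 -0.14 12.52] rot [-0.     0.001 -0.002]
wrist handle 966 [[-34.8, 5.7, 37.2], [-113.6, -107.7, -102.9], [5.5, 8.3, 9.9]]
wrist tab 881 [[-19.8, 1.4, 20.9], [-55.4, -48.1, -40.9], [18.6, 20.0, 21.2]]
wrist lid 7938 [[-36.1, 2.8, 36.9], [-36.4, -0.3, 36.5], [18.7, 20.1, 21.6]]
side handle 235 [[-37.8, -0.7, 35.9], [-111.2, -105.5, -102.0], [-1.2, 6.7, 10.6]]
side tab 129 [[-20.9, -1.7, 20.2], [-54.9, -47.9, -41.4], [18.4, 20.4, 22.4]]
side lid 1462 [[-36.6, 0.0, 36.8], [-36.2, 2.0, 36.4], [18.7, 20.6, 22.6]]
scene lid 1033 [[-36.7, 2.0, 36.7], [-36.6, -1.6, 36.4], [16.1, 17.8, 19.6]]
```

View pics/h_scene.png

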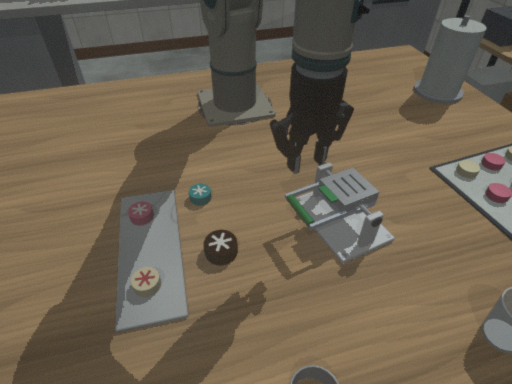

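The lid is shut flat at (348,190), with the handle at (300,207) under the gripper. I descend and grip the handle.

>>> step_arm:
  commands: [0, -0.1, 4, 0, 0, 0, 0.5, 0, -0.1, 7.5, 0, 0, 0, 0.5, 0, -0.1, 10, 0, 0, 0, 0.5, 0, -0.1, 12, 0, 0, 0, 0.5, 0, -0.1, 12.5, 0, 0, 0, 0.5, 0, -0.1, 12.5, 0, 0, 0, 0.5, 0, -0.1, 12.5, 0, 0, 0, 0, 0, -0.1, 12.5, 0, 0, 0, 0, 0, -0.1, 12.5, 0, 0, 0, 0, 0, -0.1, 12.5, 0, 0, 0, 0]

```text
clock: 11.15
eef_pos: [556.2, 0.3, 68.0]
tool_rot: [-3.141, -0.002, 0.195]
force: [-0.7, 1.8, 6.7]
width: 14.3
gripper_force: 58.7
```

```bash
python3 -c "
from h import *
go(press(0,-110,-19),A)
s=ctrl.read_state();print(s['gripper_force'])
for i in range(1,21):
    p=np.radians(9*i);print(i,(11-11*np.cos(p)).round(2),(-11*np.sin(p)).round(2))"
```

```text
at [5.562e+02 3.000e-01 6.800e+01] [-3.141e+00 -2.000e-03  1.950e-01] t 11.15 F [-0.7  1.8  6.7] w 14.3 -> shift [-0.17  0.03  0.2 ] rot [-0.    -0.002  0.   ]
58.65505278110504
1 0.14 -1.72
2 0.54 -3.4
3 1.2 -4.99
4 2.1 -6.47
5 3.22 -7.78
6 4.53 -8.9
7 6.01 -9.8
8 7.6 -10.46
9 9.28 -10.86
10 11.0 -11.0
11 12.72 -10.86
12 14.4 -10.46
13 15.99 -9.8
14 17.47 -8.9
15 18.78 -7.78
16 19.9 -6.47
17 20.8 -4.99
18 21.46 -3.4
19 21.86 -1.72
20 22.0 -0.0
```

>>> step_arm:
  commands: [0, -0.14, -1.72, 0, 0, 0, 0, 0, -0.54, -3.4, 0, 0, 0, 0, 0, -1.2, -4.99, 0, 0, 0, 0, 0, -2.1, -6.47, 0, 0, 0, 0, 0, -3.22, -7.78, 0, 0, 0, 0]

```text
clock: 11.65
eef_pos: [550.0, 31.5, 145.6]
tool_rot: [3.141, -0.002, 0.194]
force: [5.1, 1.5, -7.8]
width: 13.8
gripper_force: 58.7
```

```bash
python3 - <<'E'
from h import *
s=ctrl.read_state();L=s["eef_pos"]-C0;y=-L[0]*np.sin(A)+L[1]*np.cos(A);print(L[0]*np.cos(A)+L[1]*np.sin(A),y,L[2]+19,s["force"],s["width"])
E
```

```text
1.6764091660086962 -77.9280521066744 79.64940913032089 [ 5.10436218  1.54505713 -7.77579306] 13.751736993430208
```

>>> step_arm:
  commands: [0, -1.31, -1.12, 0, 0, 0, 0, 0, -2.79, -2.02, 0, 0, 0, 0, 0, -4.38, -2.68, 0, 0, 0, 0, 0, -6.06, -3.08, 0, 0, 0, 0, 0, -7.78, -3.22, 0, 0, 0, 0, 0, -9.5, -3.08, 0, 0, 0, 0, 0, -11.18, -2.68, 0, 0, 0, 0, 0, -12.77, -2.02, 0, 0, 0, 0, 0, -14.25, -1.12, 0, 0, 0, 0, 0, -15.56, 0, 0, 0, 0, 0]

```text
clock: 12.65
eef_pos: [520.2, 185.5, 145.1]
tool_rot: [-3.141, -0.004, 0.195]
force: [5.4, -2.1, 1.3]
width: 13.9
gripper_force: 59.7
```

```bash
python3 - <<'E'
from h import *
s=ctrl.read_state();L=s["eef_pos"]-C0;y=-L[0]*np.sin(A)+L[1]*np.cos(A);print(L[0]*np.cos(A)+L[1]*np.sin(A),y,L[2]+19,s["force"],s["width"])
a=cam("side");save(a,"s5")
E
```

```text
2.2129771957412387 78.99702089135072 79.1135117646921 [ 5.41083055 -2.0914901   1.34549158] 13.85317067513233
```

View pics/s5.png

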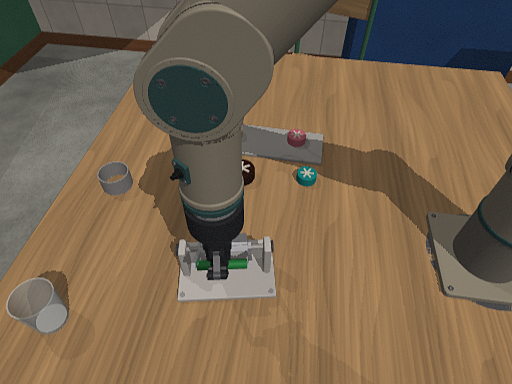

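The handle (222,265) has followed to 135°. I finish the turn.

>>> step_arm:
  commands: [0, -1.12, 1.31, 0, 0, 0, 0, 0, -2.02, 2.79, 0, 0, 0, 0, 0, -2.68, 4.38, 0, 0, 0, 0, 0, -3.05, 6.06, 0, 0, 0, 0, 0, -3.2, 7.4, 0, 0, 0, 0, 0, -3.2, 7.8, 0, 0, 0, 0, 0, -3.2, 7.9, 0, 0, 0, 0, 0, -3.2, 7.9, 0, 0, 0, 0]

```text
clock: 13.5
eef_pos: [514.3, 216.3, 67.7]
tool_rot: [-3.14, -0.004, 0.194]
force: [-0.1, -0.9, 24.2]
width: 14.2
gripper_force: 62.5
```

```bash
python3 - <<'E'
from h import *
s=ctrl.read_state();L=s["eef_pos"]-C0;y=-L[0]*np.sin(A)+L[1]*np.cos(A);print(L[0]*np.cos(A)+L[1]*np.sin(A),y,L[2]+19,s["force"],s["width"])
E
```

```text
2.413706312882052 110.37052407024099 1.6521109094088757 [-0.10696623 -0.87786552 24.24984245] 14.188452697364387
```

>>> step_arm:
  commands: [0, 0, 0, 0, 0, 0, 0.45, 0, 0, 0, 0, 0, 0, 0.45, 0, 0, 0, 0, 0, 0, 0.45, 0, 0, -2, 0, 0, 0, 0.45, 0, 0, -5, 0, 0, 0, 0.45, 0, 0, -9, 0, 0, 0, 0.45, 0, 0, -13, 0, 0, 0, 0.45, 0, 4, -16, 0, 0, 0, 0.45, 0, 8, -18, 0, 0, 0, 0.45, 0, 8, -18, 0, 0, 0, 0.45]

```text
clock: 14.5
eef_pos: [530.4, 130.3, 248.2]
tool_rot: [3.138, -0.004, 0.186]
force: [-0.7, -0.0, -0.6]
width: 38.2
gripper_force: 0.0
```

```bash
python3 - <<'E'
from h import *
go(press(0,30,150),A)
for n in("side","wrist"):
    d=cam(n); save(d,"e_"+n)
    W=pts(d);L=W-C0;x=L[...,0]*np.cos(A)+L[...,1]*np.sin(A);y=-L[...,0]*np.sin(A)+L[...,1]*np.cos(A);z=L[...,2]
    hsv=cv2.cvtColor(d["image"],cv2.COLOR_RGB2HSV).astype(int)
    gg=(abs(hsv[...,0]-65)<12)&(hsv[...,1]>100)&(hsv[...,2]>30)
    for k,g in(("handle",gg&(abs(y-110)<25)&(abs(x)<60)),("tab",gg&(abs(y)<75)&(abs(x)<60)),("bottom",(abs(x)<34)&(abs(y)<34)&(z>0)&(z<40))):
        if g.sum()>8:
            print(n,k,g.sum(),[np.percentile(q[g],[2,50,98]).round(1).tolist() for q in(x,y,z)])
            if k=="bottom":print("slope",np.polyfit(y[g],z[g],1).round(3))
E
```

```text
at [530.4 130.3 248.2] [ 3.138 -0.004  0.186] t 14.5 F [-0.7 -0.  -0.6] w 38.2 -> shift [-0.17 -0.72  1.32] rot [ 0.003 -0.004 -0.009]
side handle 419 [[-36.1, 0.4, 36.9], [105.7, 113.0, 117.6], [0.5, 7.9, 10.3]]
side tab 204 [[-20.0, -0.1, 21.5], [41.7, 50.0, 56.8], [-15.8, -12.7, -10.7]]
side bottom 1178 [[-32.7, 0.1, 32.7], [-32.5, 1.6, 32.9], [18.7, 20.5, 22.4]]
slope [-1.0000e-03  2.0519e+01]
wrist handle 790 [[-35.4, 2.7, 38.0], [104.8, 109.8, 115.9], [5.3, 8.1, 9.9]]
wrist tab 404 [[-19.1, 1.7, 21.0], [44.9, 50.9, 57.0], [-14.4, -12.9, -11.5]]
wrist bottom 4320 [[-32.4, 1.7, 32.9], [-32.6, -0.1, 32.8], [18.7, 20.1, 21.5]]
slope [-0.    20.084]
```

View pics/e_wrist.png

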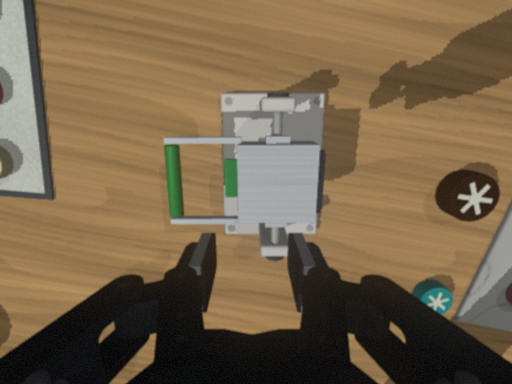

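View pics/e_side.png

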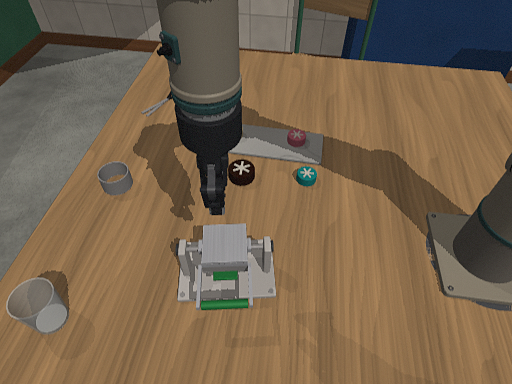

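Both views show the press flat and turned over: floor slope 0, handle at (225,304) in the side view on the hinge side. The tab is at z ≈ -13 mm, so the lid is shut, and the gripper is clear.

```bash
python3 -c "
from h import *
print(ctrl.finish_job())"
```

```text
the job is handed in; nothing more can be done
None
```

The job is handed in: the medallion went face up into the tray, the lid is shut and the press is turned over against its far stop, with the gripper clear; `finish_job` returned no verdict.

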